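# Tote the finished castings and hold the probe on the port face

### The arm

A 6-joint arm with a two-finger parallel gripper is mounted at the origin on the work surface. World frame = base frame: x ahead of the robot, y to its left, z up, the work surface at z = 0. Lengths are in m, angles in degrees, forces in N, time in s.
With the tool pointing down it reaches from about 0.325 to 0.85 m from the base axis. Payload 15.5 kg.
Tool frame: the origin (TCP) lies on the centre line of the jaws, within the pads' length; the fingertips stand 25 mm ahead of it and the grasp point (between the pads) lies 6 mm ahead of it; z points along the fingers, y is the line along which they close (so a half turn about z gives the same grasp; the last joint's range is limited). The gripper opens to 91 mm and grips with 3 to 60 N. Pads are 32 mm wide; open, the fingers measure 118 mm over their backs; the gripper's body (76 mm by 178 mm) begins 60 mm behind the grasp point.
Start: joints at [-72.049, 28.281, 77.091, -0, 74.628, -5.472], TCP at [0.248, -0.573, 0.239] pointing down, gripper open.
Joint ranges: [-166.48, 166.48], [-47.26, 123.95], [12.59, 153.08], [-70.14, 250.14], [6.76, 159.57], [-176.63, 176.63]. Speed limits (degrees/s): [108.29, 108.29, 147.25, 172.46, 172.46, 172.46].

### API

Orientations are given as a 3x3 rotation matrix whose columns are the frame's x, y, z axes.
In Python, from rig import arm gives the robot as it stands. The module is installed in compiled form; this text tells all that it offers.
- The arm moves only by the tool jog_arm, never from a script. Its argument "moves" is a list of rows, each an object with "travel": the shift along the tool's x, y, z in m, a list of three; "spin": the turn about the tool's z in degrees. A call has 1 to 8 rows; each row is the pose to reach, as a shift and turn from the pose commanded when the call began, along the tool's axes at that moment; what a row does not reach only later rows make up. A row lasts 1/8 s, in which the tool goes at most 62.5 mm and 10.7 degrees, less where a joint would pass 70% of its speed; a pose out of reach is approached as far as the arm can. A call with a gripper value outside its range is refused whole. "jaw" is the finger opening in m, from 0 to 0.0912, set as the call begins (left out, the last holds). The fingers move at their own pace and stop on an object; the grip force is fixed at half the most. Time passes only in rows, so rows that repeat a pose let the fingers close. It gives the time, the measured TCP pose, the force, the opening and the grip force at its end, in the units of the state.
- arm.observe(): the state, without advancing time (a new reading comes with each control period).
- arm.capture(name): name is "scene" or "top" or "wrist"; returns the picture (384x512x3 uint8, red, green, blue); there is no depth.
- arm.camera_params(name): a dict with "fov_y" (degrees; the focal length in pixels is half the picture's height over the tangent of half this angle, whatever the lens; pixels are square), "cx", "cy" (the principal point, pixels), "pose" (4x4, takes a point from camera to world coordinates); the wrist camera has in their place "T_tool_cam" (4x4, takes a point from camera to tool coordinates, whose origin is the TCP and whose axes are the flange's). Camera axes: x right, y down, z forward; pixel columns grow to the right and rows downward; lengths in m; the calibration is good to about 2 mm. A picture is of the moment at which its call begins: read the wrist's pose just before it. camera_params takes no time and is no camera call.
- arm.close_job(): hands the job in; it is judged then, once.
The state is a dict: "clock": time; "q": joint angles; "qd": joint speeds; "joint_torque": joint torques, N m; "tcp_pos": TCP position; "tcp_rot": TCP orientation; "ft_force": force on the tool from outside, world axes, zero at the start; "moment": the same for the moment, N m; "width": finger opening in m; "gripper_force": force on a finger pad.
Only numpy, scipy, OpenCV 4.12 (cv2) and the standard library are available. Lean on these libraries where they do the work, as an engineer would, in place of code of your own. Each camera call takes 0.05 s, during which the arm holds its last target. There are 200 camera calls.

### The job

Collect the two finished castings (the pump housing and the cover) from the shallow catch tray and set them, without dropping them, flat and right side up on the floor of the deeper grey tote; leave the other things on the bench where they are. Then take the pen probe from its stand and hold its sprung tip on the marked spot of the housing's leaning port face, the probe square to that face, pressing lightly so that the tip is about half pushed in (about 3 N). Finish holding it there: keep the probe gripped and the tip pressed on the spot when the program ends.

Things in the scene. Friction and masses are not known exactly. Their poses are not given: they have to be found in the camera images.
- housing: Finished pump housing, bare aluminium, about 0.3 kg: a block 84 (its x) x 46 (its y) x 24 mm high, with a round port on top (neck 22 mm across) ending in a flat round face 28 mm across. The port leans 20 degrees from vertical towards the housing's +x; the face's highest edge is 57 mm above the underside. Origin: centre of the block's underside, z up; starts flat in the catch tray.
- spot (a point): The marked spot: centre of the housing's leaning port face, marked there by a dark dot 10 mm across; 8 mm towards +x and 53 mm above the housing's origin. Its z axis points straight out of the face (20 degrees from vertical, towards the housing's +x).
- cover: Finished cover, bare aluminium, about 0.16 kg: a block 60 (its x) x 40 (its y) x 22 mm high with an upright round hub 26 mm across reaching 36 mm above the underside. Origin: centre of the underside, z up; starts flat in the catch tray.
- catch_tray: Fixed open dark sheet-steel catch tray of the machine, 200 (its x) x 280 (its y) mm outside, 30 mm high, walls and floor 4 mm thick: the shallower of the two open boxes. Origin: centre of the underside.
- tote: Fixed open grey plastic tote, 200 (its x) x 280 (its y) mm outside, 55 mm high, walls and floor 4 mm thick: the deeper of the two open boxes. Origin: centre of the underside. Catch tray and tote may stand either way round, left or right.
- collar: Small steel ring collected earlier, 32 mm across, 18 mm high, in the tote's corner at +x, +y (about 72 and 112 mm from the tote's centre); it may stay there. Origin: centre of its underside.
- stand: Fixed black probe stand, block 60 x 60 x 70 mm high, with a 17 mm square hole down its middle. Origin: centre of the underside.
- probe: Hand-held pen probe, 0.13 kg, standing upright in the stand. Square white handle, 22 x 22 mm, 85 mm long, with flats along its x and y; its underside rests on the stand's top, 70 mm above the table. Below it, in the hole, a round steel nose 14 mm across and 45 mm long, then a sprung tip 6 mm across standing 15 mm out of the nose. Origin: on the axis, at the handle's underside; z runs along the axis, from tip to handle (up).
- probe_point (a point): The very end of the probe's sprung tip, on the probe's axis, 60 mm below the probe's origin when the tip is out.
- plunger (a joint): How far the probe's sprung tip is pushed in: 0 m out, 0.008 m at its stop. The spring needs 1 N to start moving and 0.5 N more per mm (3 N at 4 mm, 5 N at the stop).
- jar: Bystander, not to be moved: closed white jar, 52 mm across, 70 mm tall. Origin: centre of its underside, or within it.
- beaker: Bystander, not to be moved: open glass beaker, 66 mm across, 85 mm tall. Origin: centre of its underside, or within it.
- screwdriver: Bystander, not to be moved: black-handled screwdriver lying flat. Origin: centre of its underside, or within it.
- gauge_case: Bystander, not to be moved: wooden case 70 x 110 x 35 mm. Origin: centre of its underside, or within it.
Mind the look-alikes: they are no part of the job. Leave any green, orange or purple look-alike of the probe alone.

How it is judged:
By the outcome, as a careful person would: the job done as asked, in the order asked, and still so for the second after the job is handed in, while the arm keeps its last pose, push and grip.
It also fails if it takes over 72 s, if anything falls off the work surface, if the arm or the gripper's body presses on something with over 40 N, if the wrist force passes 120 N, or if a joint passes its speed limit or range.

## Working session

There is one attempt and no reset: what is moved stays moved. The work goes in short steps, Python scripts to look and compute and a tool call to move; the robot and the scene stay as the last step left them, time stands still between calls to the robot, and variables do not carry over. Pictures are saved under pics/ and viewed, at most 10 in all, crops included, and the job is handed in when it is done.

Besides the shell and the picture viewer there is one more tool, called after "Emit:" as name(argument=value, ...), one argument or row to a line, values as JSON. jog_arm: Moves the arm, as the interface text tells. Its arguments: {"type":"object","properties":{"moves":{"type":"array"},"jaw":{"type":"number"}},"required":["moves"]}

```bash
mkdir -p pics
python3 - <<'E'
from rig import arm
import cv2,numpy as np
np.set_printoptions(precision=4,suppress=True)
a=arm.capture("scene");b=arm.capture("top")
cv2.imwrite("pics/s.png",a[...,::-1]);cv2.imwrite("pics/t.png",cv2.resize(b[...,::-1],(800,600),interpolation=cv2.INTER_CUBIC))
for n in("scene","top","wrist"):print(n,arm.camera_params(n))
s=arm.observe();print(s["clock"],s["tcp_pos"],s["tcp_rot"])
E
```

```text
scene {'fov_y': 44.7929195833383, 'cx': 257.7580109801422, 'cy': 192.58116789784904, 'pose': array([[ 0.7752,  0.3713, -0.5111,  1.2557],
       [ 0.6316, -0.47  ,  0.6165, -0.8315],
       [-0.0114, -0.8008, -0.5988,  0.9082],
       [ 0.    ,  0.    ,  0.    ,  1.    ]])}
top {'fov_y': 55.89206191601753, 'cx': 257.43972017660377, 'cy': 186.95781811215448, 'pose': array([[-0.0144, -0.9964,  0.0837,  0.4781],
       [-0.9999,  0.0147,  0.0039,  0.0291],
       [-0.0051, -0.0836, -0.9965,  0.909 ],
       [ 0.    ,  0.    ,  0.    ,  1.    ]])}
wrist {'fov_y': 66.26328514670672, 'cx': 263.1759317903605, 'cy': 189.43083647506955, 'T_tool_cam': array([[ 0.0006, -0.9699, -0.2436,  0.0675],
       [ 1.    ,  0.0005,  0.0005, -0.0004],
       [-0.0004, -0.2436,  0.9699, -0.1453],
       [ 0.    ,  0.    ,  0.    ,  1.    ]])}
0.1 [ 0.2483 -0.5732  0.2384] [[ 0.9176  0.3975 -0.0003]
 [ 0.3975 -0.9176  0.001 ]
 [ 0.0001 -0.0011 -1.    ]]
```

View pics/s.png

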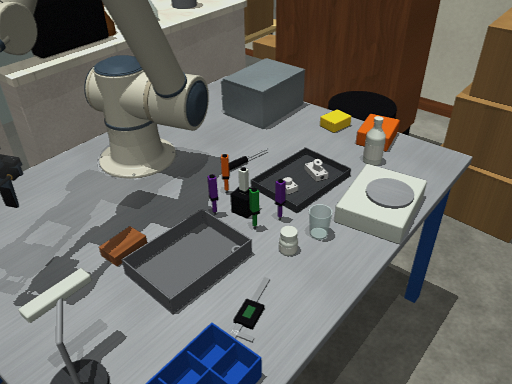

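View pics/t.png

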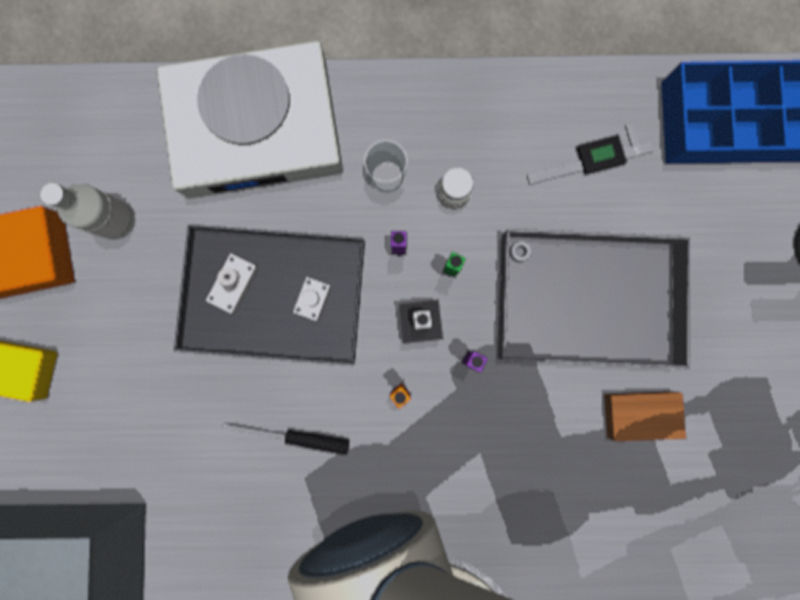

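The tray (left, x≈180–360 px in the top view) holds the housing (230,282) and the cover (312,299). The tote is on the right (500–690). Probe candidates in the top view are white in the black stand (422,319), purple (399,242) and (476,361), green (455,263) and orange (400,396). The white one in the stand fits the description, and a close crop will confirm it.

```bash
cat > h.py <<'E'
from rig import arm
import cv2,numpy as np
np.set_printoptions(precision=4,suppress=True)
def cam(n,s=None):
    c=arm.camera_params(n);f=192/np.tan(np.radians(c["fov_y"]/2))
    K=np.array([[f,0,c["cx"]],[0,f,c["cy"]],[0,0,1]])
    if n!="wrist":return K,c["pose"]
    s=s or arm.observe();T=np.eye(4);T[:3,:3]=s["tcp_rot"];T[:3,3]=s["tcp_pos"]
    return K,T@c["T_tool_cam"]
def toz(kp,uv,z):
    K,P=kp;d=P[:3,:3]@np.linalg.inv(K)@[uv[0],uv[1],1]
    return P[:3,3]+d*(z-P[2,3])/d[2]
def proj(kp,p):
    K,P=kp;q=K@(P[:3,:3].T@(np.asarray(p)-P[:3,3]));return q[:2]/q[2]
def go(p,yx=None):
    """travel (tool axes) and spin to reach TCP p with tool x at world azimuth yx (deg)"""
    s=arm.observe();R=np.array(s["tcp_rot"]);t=R.T@(np.array(p)-s["tcp_pos"])
    az=np.degrees(np.arctan2(R[1,0],R[0,0]))
    print("travel",t.round(4),"az",round(az,2),"spin",None if yx is None else round((az-yx+180)%360-180,2))
def snap(name,crop=None,k=1.5):
    s=arm.observe();kp=cam("wrist",s);im=arm.capture("wrist")[...,::-1];cv2.imwrite("pics/"+name+"_raw.png",im)
    if crop: x0,y0,x1,y1=crop;im=im[y0:y1,x0:x1]
    cv2.imwrite("pics/"+name+".png",cv2.resize(im,None,fx=k,fy=k,interpolation=cv2.INTER_CUBIC))
    np.savez("pics/"+name,K=kp[0],P=kp[1]);return kp
def load(name):
    d=np.load("pics/"+name+".npz");return d["K"],d["P"]
E
python3 - <<'E'
from h import *
kp=cam("top");k=.64
for n,u,z in [("probe top",(422,319),.155),("jar",(457,183),.07),("beaker",(385,152),.085),("hous c",(231,282),.028),("h1",(214,306),.028),("h2",(247,258),.028),("cov",(312,299),.03),("c1",(319,283),.026),("c2",(305,317),.026),
 ("tray",(189,227),.03),("tray",(363,239),.03),("tray",(355,361),.03),("tray",(177,349),.03),("tote",(500,232),.055),("tote",(689,239),.055),("tote",(687,366),.055),("tote",(498,356),.055),("green",(455,260),.1),("pur",(476,361),.1),("pur2",(399,238),.1),("or",(400,398),.1),("collar",(520,251),.022)]:
    print(n,toz(kp,(u[0]*k,u[1]*k),z))
go([.5,.22,.28])
E
```

```text
probe top [0.5051 0.0063 0.155 ]
jar [ 0.713  -0.0528  0.07  ]
beaker [0.7577 0.0551 0.085 ]
hous c [0.572  0.3009 0.028 ]
h1 [0.5347 0.3271 0.028 ]
h2 [0.6096 0.2761 0.028 ]
cov [0.5432 0.1735 0.03  ]
c1 [0.5686 0.1631 0.026 ]
c2 [0.5155 0.1851 0.026 ]
tray [0.66   0.3676 0.03  ]
tray [0.6367 0.0931 0.03  ]
tray [0.4462 0.1071 0.03  ]
tray [0.4686 0.3829 0.03  ]
tote [ 0.6398 -0.1182  0.055 ]
tote [ 0.6246 -0.4055  0.055 ]
tote [ 0.4327 -0.3917  0.055 ]
tote [ 0.4515 -0.1098  0.055 ]
green [ 0.5914 -0.0444  0.1   ]
pur [ 0.4463 -0.071   0.1   ]
pur2 [0.6247 0.0359 0.1   ]
or [0.3959 0.0376 0.1   ]
collar [ 0.6151 -0.1546  0.022 ]
travel [ 0.5462 -0.6279 -0.0409] az 23.42 spin None
```

Emit:
jog_arm(
  moves=[
    {"travel": [0.605, -0.624, -0.022], "spin": -122},
    {"travel": [0.605, -0.624, -0.022], "spin": -122},
    {"travel": [0.605, -0.624, -0.022], "spin": -122},
    {"travel": [0.605, -0.624, -0.022], "spin": -122},
    {"travel": [0.605, -0.624, -0.022], "spin": -122},
    {"travel": [0.605, -0.624, -0.022], "spin": -122},
    {"travel": [0.605, -0.624, -0.022], "spin": -122},
    {"travel": [0.605, -0.624, -0.022], "spin": -122},
  ],
  jaw=0.075,
)

```text
clock: 1.1
tcp_pos: [0.4254, -0.104, 0.2517]
tcp_rot: [[-0.337, 0.941, 0.0], [0.941, 0.337, -0.0], [-0.0, 0.0, -1.0]]
ft_force: [0.4, -1.2, 0.4]
width: 0.075
gripper_force: 0.0
```

```bash
python3 -c "
from h import *
s=arm.observe();print(s['clock'],s['tcp_pos'],s['q'])
go([.555,.24,.26],145.7)"
```

```text
1.1 [ 0.4254 -0.104   0.2517] [-21.558   12.32   100.9803   0.0009  66.688  -41.2627]
travel [ 0.2801  0.238  -0.0083] az 109.7 spin -36.0
```

Emit:
jog_arm(
  moves=[
    {"travel": [0.28, 0.238, -0.008], "spin": -36},
    {"travel": [0.28, 0.238, -0.008], "spin": -36},
    {"travel": [0.28, 0.238, -0.008], "spin": -36},
    {"travel": [0.28, 0.238, -0.008], "spin": -36},
    {"travel": [0.28, 0.238, -0.008], "spin": -36},
    {"travel": [0.28, 0.238, -0.008], "spin": -36},
    {"travel": [0.28, 0.238, -0.008], "spin": -36},
    {"travel": [0.28, 0.238, -0.008], "spin": -36},
  ],
)

```text
clock: 2.1
tcp_pos: [0.5563, 0.2369, 0.2591]
tcp_rot: [[-0.823, 0.568, -0.001], [0.568, 0.823, -0.001], [0.001, -0.001, -1.0]]
ft_force: [-0.5, -0.5, 0.3]
width: 0.0751
gripper_force: 0.0
```

```bash
python3 -c "
from h import *
kp=snap('w1');s=arm.observe();print(s['tcp_pos'],s['clock'])
for p in ([.572,.301,.028],[.543,.1735,.026],[.505,.006,.155]):print(proj(kp,p))"
```

```text
[0.5563 0.2364 0.2593] 2.15
[312.0736 152.4163]
[218.712  188.8034]
[ 33.8667 286.1402]
```

View pics/w1.png

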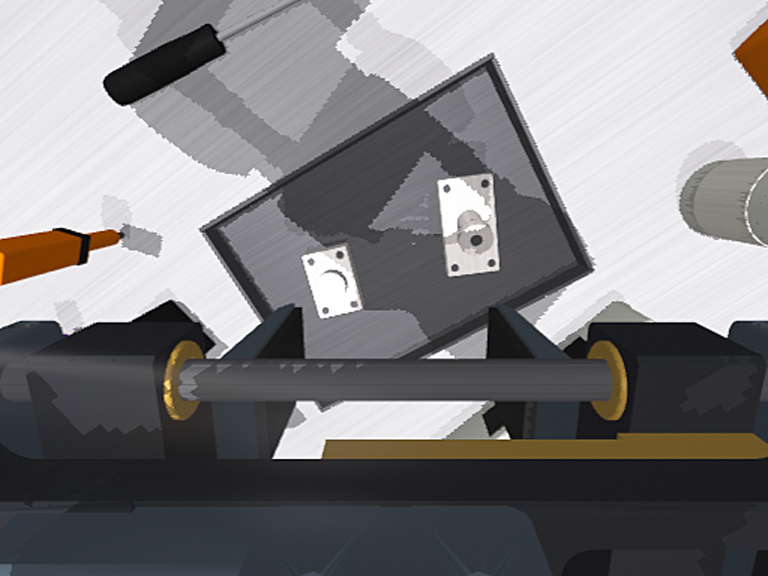

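```bash
python3 -c "
from h import *
kp=load('w1')
def f(n,z,pts):
    P=np.array([toz(kp,(u/1.5,v/1.5),z) for u,v in pts]);c=P.mean(0)
    a=(P[2]+P[3]-P[0]-P[1])/2;b=(P[1]+P[2]-P[0]-P[3])/2
    print(n,c,np.linalg.norm(a),np.degrees(np.arctan2(a[1],a[0])),np.linalg.norm(b),np.degrees(np.arctan2(b[1],b[0])))
    return c
c=f('h',.028,[(438,178),(493,174),(498,271),(447,276)])
f('c',.026,[(302,254),(347,244),(363,309),(320,318)])
d=toz(kp,(476/1.5,239/1.5),.057);print(d,d-c)
go(list(c[:2])+[.12],None)
"
```

```text
h [0.5706 0.3028 0.028 ] 0.08325769772413673 -28.142240378464653 0.04504780486101051 60.340238909261245
c [0.5445 0.1779 0.026 ] 0.06002984431484767 -22.03444738495377 0.04008022779827766 67.87682417974351
[0.5769 0.2998 0.057 ] [ 0.0063 -0.003   0.029 ]
travel [0.026  0.0629 0.1392] az 145.34 spin None
```

Emit:
jog_arm(
  moves=[
    {"travel": [0.026, 0.063, 0.1], "spin": -5.8},
    {"travel": [0.026, 0.063, 0.13], "spin": -5.8},
    {"travel": [0.026, 0.063, 0.14], "spin": -5.8},
    {"travel": [0.026, 0.063, 0.18], "spin": -5.8},
    {"travel": [0.026, 0.063, 0.21], "spin": -5.8},
    {"travel": [0.026, 0.063, 0.225], "spin": -5.8},
    {"travel": [0.026, 0.063, 0.2275], "spin": -5.8},
    {"travel": [0.026, 0.063, 0.2275], "spin": -5.8},
  ],
  jaw=0.07,
)

```text
clock: 3.15
tcp_pos: [0.5718, 0.3037, 0.0331]
tcp_rot: [[-0.876, 0.483, 0.001], [0.483, 0.876, 0.001], [-0.001, 0.001, -1.0]]
ft_force: [0.2, 0.3, -0.1]
width: 0.0699
gripper_force: 0.0
```

Emit:
jog_arm(
  moves=[
    {"travel": [0, 0, 0]},
    {"travel": [0, 0, 0]},
    {"travel": [0, 0, 0]},
    {"travel": [0, 0, 0]},
  ],
  jaw=0.03,
)

```text
validation failed for argument at $.mo...
```

Emit:
jog_arm(
  moves=[
    {"travel": [0, 0, 0.001], "spin": 0},
    {"travel": [0, 0, 0.001], "spin": 0},
    {"travel": [0, 0, 0.001], "spin": 0},
    {"travel": [0, 0, 0.001], "spin": 0},
  ],
  jaw=0.03,
)

```text
clock: 3.65
tcp_pos: [0.5713, 0.3038, 0.0315]
tcp_rot: [[-0.876, 0.482, 0.0], [0.482, 0.876, 0.0], [-0.0, 0.0, -1.0]]
ft_force: [-1.3, -1.0, 6.0]
width: 0.0462
gripper_force: 29.7
```

Emit:
jog_arm(
  moves=[
    {"travel": [0, 0, -0.03], "spin": 0},
    {"travel": [0, 0, -0.08], "spin": 0},
    {"travel": [0, 0, -0.135], "spin": 0},
    {"travel": [-0.015, -0.031, -0.185], "spin": 0},
    {"travel": [-0.04, -0.084, -0.205], "spin": 8},
    {"travel": [-0.065, -0.136, -0.215], "spin": 16},
    {"travel": [-0.09, -0.189, -0.22], "spin": 24},
    {"travel": [-0.115, -0.241, -0.22], "spin": 32},
  ],
)

```text
clock: 4.65
tcp_pos: [0.5553, 0.0355, 0.2515]
tcp_rot: [[-0.484, 0.875, 0.001], [0.875, 0.484, -0.0], [-0.0, 0.001, -1.0]]
ft_force: [0.0, 0.2, -2.7]
width: 0.0461
gripper_force: 29.7
```

```bash
python3 -c "
from h import *
s=arm.observe();print(s['width'],s['q'])
go([.535,-.31,.2],87)"
```

```text
0.04607301215764052 [ -2.4929  22.0166  85.9501   0.0003  71.9942 -31.4081]
travel [-0.2926 -0.1848  0.0515] az 118.92 spin 31.92
```

Emit:
jog_arm(
  moves=[
    {"travel": [-0.049, -0.031, 0], "spin": 5},
    {"travel": [-0.098, -0.062, 0], "spin": 11},
    {"travel": [-0.146, -0.092, 0.01], "spin": 16},
    {"travel": [-0.195, -0.123, 0.02], "spin": 22},
    {"travel": [-0.244, -0.154, 0.03], "spin": 27},
    {"travel": [-0.2926, -0.185, 0.05], "spin": 32},
    {"travel": [-0.2926, -0.185, 0.1], "spin": 32},
    {"travel": [-0.2926, -0.185, 0.14], "spin": 32},
  ],
)

```text
clock: 5.65
tcp_pos: [0.5359, -0.3089, 0.1091]
tcp_rot: [[0.051, 0.999, -0.001], [0.999, -0.051, 0.001], [0.001, -0.001, -1.0]]
ft_force: [0.2, 0.1, -3.0]
width: 0.0461
gripper_force: 29.7
```

```bash
python3 -c "
from h import *
go([.535,-.31,.032],87)"
```

```text
travel [-0.0012 -0.0008  0.0771] az 87.08 spin 0.08
```

Emit:
jog_arm(
  moves=[
    {"travel": [0, 0, 0.03], "spin": 0},
    {"travel": [0, 0, 0.055], "spin": 0},
    {"travel": [0, 0, 0.068], "spin": 0},
    {"travel": [0, 0, 0.073], "spin": 0},
    {"travel": [0, 0, 0.076], "spin": 0},
    {"travel": [0, 0, 0.078], "spin": 0},
    {"travel": [0, 0, 0.078], "spin": 0},
  ],
)

```text
clock: 6.52
tcp_pos: [0.5369, -0.3085, 0.0334]
tcp_rot: [[0.049, 0.999, 0.0], [0.999, -0.049, -0.0], [-0.0, 0.0, -1.0]]
ft_force: [0.2, -0.3, -2.1]
width: 0.0459
gripper_force: 29.7
```

Emit:
jog_arm(
  moves=[
    {"travel": [0, 0, 0.001], "spin": 0},
    {"travel": [0, 0, 0.0018], "spin": 0},
    {"travel": [0, 0, 0.0018], "spin": 0},
  ],
)

```text
clock: 6.9
tcp_pos: [0.5368, -0.3085, 0.0315]
tcp_rot: [[0.049, 0.999, 0.0], [0.999, -0.049, -0.0], [-0.0, 0.0, -1.0]]
ft_force: [-1.3, 1.8, 1.9]
width: 0.0459
gripper_force: 29.7
```

Emit:
jog_arm(
  moves=[
    {"travel": [0, 0, 0], "spin": 0},
    {"travel": [0, 0, 0], "spin": 0},
    {"travel": [0, 0, -0.02], "spin": 0},
    {"travel": [0, 0, -0.07], "spin": 0},
    {"travel": [0, 0, -0.13], "spin": 0},
    {"travel": [0.03, 0, -0.18], "spin": -6},
    {"travel": [0.085, 0, -0.205], "spin": -14},
    {"travel": [0.14, 0, -0.215], "spin": -22},
  ],
  jaw=0.07,
)

```text
clock: 7.9
tcp_pos: [0.5441, -0.1676, 0.2481]
tcp_rot: [[-0.332, 0.943, 0.003], [0.943, 0.332, -0.001], [-0.002, 0.002, -1.0]]
ft_force: [0.4, 0.5, 0.0]
width: 0.0698
gripper_force: 0.0
```

```bash
python3 -c "
from h import *
s=arm.observe();print(s['width'],s['q'])
go([.5445,.178,.2],158)"
```

```text
0.06982791923818944 [-23.1325  23.1899  84.5418   0.0045  72.0994 -42.513 ]
travel [0.326  0.1149 0.0478] az 109.38 spin -48.62
```

Emit:
jog_arm(
  moves=[
    {"travel": [0.055, 0.019, 0], "spin": -8},
    {"travel": [0.11, 0.038, 0], "spin": -16},
    {"travel": [0.165, 0.057, 0], "spin": -24},
    {"travel": [0.22, 0.076, 0.0], "spin": -32},
    {"travel": [0.275, 0.095, 0.02], "spin": -40},
    {"travel": [0.326, 0.115, 0.05], "spin": -48.6},
    {"travel": [0.326, 0.115, 0.1], "spin": -48.6},
    {"travel": [0.326, 0.115, 0.12], "spin": -48.6},
  ],
  jaw=0.065,
)

```text
clock: 8.9
tcp_pos: [0.5438, 0.1777, 0.1238]
tcp_rot: [[-0.926, 0.377, -0.003], [0.377, 0.926, -0.001], [0.003, -0.002, -1.0]]
ft_force: [-0.1, 0.0, 0.5]
width: 0.0651
gripper_force: 0.0
```

```bash
python3 -c "
from h import *
go([.5445,.178,.0318],158)"
```

```text
travel [-0.0008  0.0007  0.092 ] az 157.86 spin -0.14
```

Emit:
jog_arm(
  moves=[
    {"travel": [0, 0, 0.035], "spin": 0},
    {"travel": [0, 0, 0.065], "spin": 0},
    {"travel": [0, 0, 0.083], "spin": 0},
    {"travel": [0, 0, 0.09], "spin": 0},
    {"travel": [0, 0, 0.093], "spin": 0},
    {"travel": [0, 0, 0.093], "spin": 0},
  ],
)

```text
clock: 9.65
tcp_pos: [0.5455, 0.1771, 0.0338]
tcp_rot: [[-0.926, 0.378, 0.001], [0.378, 0.926, 0.0], [-0.001, 0.0, -1.0]]
ft_force: [0.3, 0.4, 0.8]
width: 0.0652
gripper_force: 0.0
```

Emit:
jog_arm(
  moves=[
    {"travel": [0, 0, 0], "spin": 0},
    {"travel": [0, 0, 0], "spin": 0},
    {"travel": [0, 0, 0], "spin": 0},
    {"travel": [0, 0, 0], "spin": 0},
  ],
  jaw=0.025,
)

```text
clock: 10.15
tcp_pos: [0.5454, 0.1771, 0.0335]
tcp_rot: [[-0.926, 0.378, 0.0], [0.378, 0.926, 0.0], [-0.0, 0.0, -1.0]]
ft_force: [-1.5, -0.7, 6.6]
width: 0.0399
gripper_force: 29.8
```

Emit:
jog_arm(
  moves=[
    {"travel": [0, 0, -0.03], "spin": 0},
    {"travel": [0, 0, -0.08], "spin": 0},
    {"travel": [0, 0, -0.135], "spin": 0},
    {"travel": [0, 0, -0.185], "spin": 5},
    {"travel": [-0.015, -0.045, -0.21], "spin": 14},
    {"travel": [-0.033, -0.1, -0.215], "spin": 23},
    {"travel": [-0.051, -0.155, -0.215], "spin": 32},
    {"travel": [-0.07, -0.21, -0.215], "spin": 41},
  ],
)

```text
clock: 11.15
tcp_pos: [0.53, -0.0455, 0.2483]
tcp_rot: [[-0.446, 0.895, 0.0], [0.895, 0.446, 0.0], [-0.0, 0.0, -1.0]]
ft_force: [1.6, 0.3, -0.8]
width: 0.0398
gripper_force: 29.8
```

```bash
python3 -c "
from h import *
s=arm.observe();print(s['width'])
go([.52,-.2,.0333],87)"
```

```text
0.039845714678205454
travel [-0.1338 -0.0779  0.215 ] az 116.48 spin 29.48
```

Emit:
jog_arm(
  moves=[
    {"travel": [-0.045, -0.026, 0], "spin": 9},
    {"travel": [-0.09, -0.052, 0], "spin": 18},
    {"travel": [-0.134, -0.078, 0.02], "spin": 26},
    {"travel": [-0.134, -0.078, 0.07], "spin": 29.5},
    {"travel": [-0.134, -0.078, 0.125], "spin": 29.5},
    {"travel": [-0.134, -0.078, 0.165], "spin": 29.5},
    {"travel": [-0.134, -0.078, 0.19], "spin": 29.5},
    {"travel": [-0.134, -0.078, 0.205], "spin": 29.5},
  ],
)

```text
clock: 12.15
tcp_pos: [0.5208, -0.1983, 0.0419]
tcp_rot: [[0.048, 0.999, -0.001], [0.999, -0.048, 0.001], [0.001, -0.001, -1.0]]
ft_force: [0.3, 0.3, -1.5]
width: 0.0399
gripper_force: 29.8
```

Emit:
jog_arm(
  moves=[
    {"travel": [0, 0, 0.005], "spin": 0},
    {"travel": [0, 0, 0.008], "spin": 0},
    {"travel": [0, 0, 0.0095], "spin": 0},
    {"travel": [0, 0, 0.0095], "spin": 0},
  ],
)

```text
clock: 12.65
tcp_pos: [0.5215, -0.1987, 0.0342]
tcp_rot: [[0.048, 0.999, 0.001], [0.999, -0.048, -0.0], [-0.0, 0.001, -1.0]]
ft_force: [0.1, -0.0, -0.8]
width: 0.0402
gripper_force: 29.8
```

Emit:
jog_arm(
  moves=[
    {"travel": [0, 0, 0.0008], "spin": 0},
    {"travel": [0, 0, 0.0013], "spin": 0},
    {"travel": [0, 0, 0.0013], "spin": 0},
  ],
)

```text
clock: 13.02
tcp_pos: [0.5215, -0.1987, 0.0335]
tcp_rot: [[0.048, 0.999, 0.001], [0.999, -0.048, -0.0], [-0.0, 0.001, -1.0]]
ft_force: [-3.3, 1.7, 16.6]
width: 0.0402
gripper_force: 29.9
```

Emit:
jog_arm(
  moves=[
    {"travel": [0, 0, 0], "spin": 0},
    {"travel": [0, 0, 0], "spin": 0},
    {"travel": [0, 0, -0.03], "spin": 0},
    {"travel": [0, 0, -0.08], "spin": 0},
    {"travel": [0, 0, -0.14], "spin": 0},
    {"travel": [0, 0, -0.2], "spin": 0},
    {"travel": [0.03, 0, -0.24], "spin": 0},
    {"travel": [0.04, 0, -0.25], "spin": 0},
  ],
  jaw=0.07,
)

```text
clock: 14.02
tcp_pos: [0.524, -0.1579, 0.2851]
tcp_rot: [[0.047, 0.999, 0.004], [0.999, -0.047, -0.001], [-0.001, 0.004, -1.0]]
ft_force: [0.1, 0.4, -0.2]
width: 0.0698
gripper_force: 0.0
```

```bash
python3 -c "
from h import *
kp=snap('w2');s=arm.observe();print(s['tcp_pos'],s['clock'],s['q'])
for p in ([.535,-.31,.028],[.505,.006,.155]):print(1.5*proj(kp,p))"
```

```text
[ 0.5238 -0.1572  0.2847] 14.075 [-22.9758  19.381   84.5845   0.0222  75.8612 -20.31  ]
[412.566  398.1019]
[347.1701  -3.626 ]
```

View pics/w2.png

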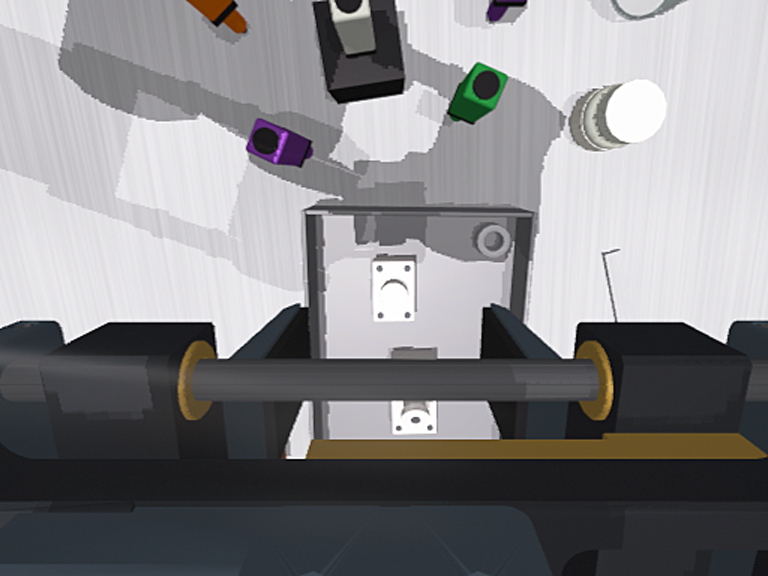

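The cover (393,290) and housing (413,410, leaning towards image-down, world −y) sit flat in the tote, clear of the collar (491,240). The white probe in the black stand is at (352,25). Purple (265,140) and green (487,85) are look-alikes.

Emit:
jog_arm(
  moves=[
    {"travel": [0.05, -0.01, 0], "spin": 0},
    {"travel": [0.1, -0.02, 0], "spin": 0},
    {"travel": [0.13, -0.026, 0], "spin": 0},
    {"travel": [0.13, -0.026, 0], "spin": 0},
  ],
  jaw=0.045,
)

```text
clock: 14.58
tcp_pos: [0.5026, -0.0261, 0.2812]
tcp_rot: [[0.045, 0.999, -0.002], [0.999, -0.045, 0.001], [0.0, -0.002, -1.0]]
ft_force: [0.4, -1.0, -0.2]
width: 0.0451
gripper_force: 0.0
```

```bash
python3 -c "
from h import *
kp=snap('w3',(150,40,400,240),3);s=arm.observe();print(s['tcp_pos'],s['clock'])
print(3*(proj(kp,[.505,.006,.155])-[150,40]))"
```

```text
[ 0.503  -0.0273  0.2814] 14.625
[346.1169 347.0488]
```

View pics/w3.png

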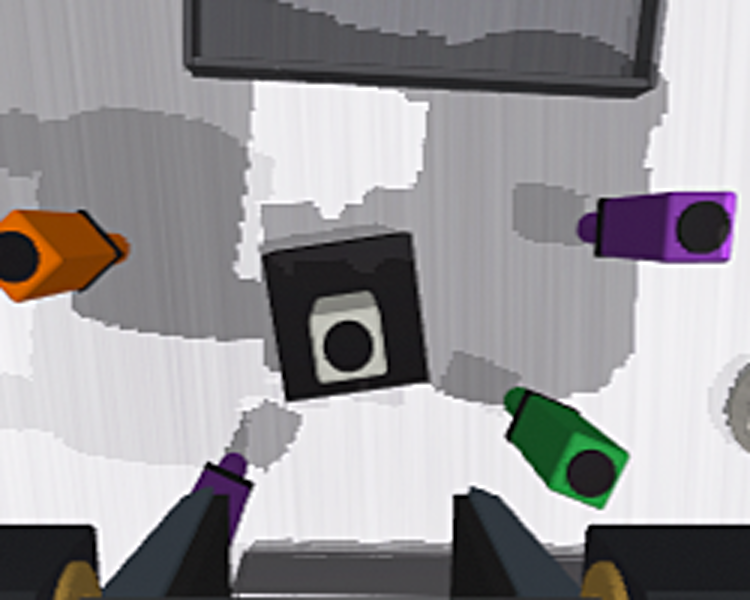

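The white square-handled probe (cap at 348,345) stands in the black stand (top face 262–428 by 233–400). The orange, purple and green ones stand free on the table, so the white one is the target.

```bash
python3 -c "
from h import *
kp=load('w3')
def f(n,z,pts):
    P=np.array([toz(kp,(u/3+150,v/3+40),z) for u,v in pts]);c=P.mean(0)
    a=(P[0]+P[1]-P[2]-P[3])/2;b=(P[1]+P[2]-P[0]-P[3])/2
    print(n,c,np.linalg.norm(a),np.degrees(np.arctan2(a[1],a[0])),np.linalg.norm(b),np.degrees(np.arctan2(b[1],b[0])))
    return c
c=f('probe',.155,[(309,312),(380,306),(387,376),(316,384)])
f('stand',.07,[(262,253),(411,233),(428,381),(286,400)])
print(toz(kp,(348/3+150,346/3+40),.155))
go([c[0],c[1],.136],92)
"
```

```text
probe [0.5056 0.0067 0.155 ] 0.022016678281572777 93.18379716351279 0.02197689852699124 3.1142072365698517
stand [0.5057 0.0063 0.07  ] 0.05945845031213656 95.51229145171274 0.05890772895572698 5.043363899669535
[0.5056 0.0063 0.155 ]
travel [0.034  0.0013 0.1454] az 87.35 spin -4.65
```

Emit:
jog_arm(
  moves=[
    {"travel": [0.034, 0.001, 0.03], "spin": -5.8},
    {"travel": [0.034, 0.001, 0.06], "spin": -5.8},
    {"travel": [0.034, 0.001, 0.08], "spin": -5.8},
    {"travel": [0.034, 0.001, 0.1], "spin": -5.8},
    {"travel": [0.034, 0.001, 0.12], "spin": -5.8},
    {"travel": [0.034, 0.001, 0.137], "spin": -5.8},
    {"travel": [0.034, 0.001, 0.145], "spin": -5.8},
    {"travel": [0.034, 0.001, 0.145], "spin": -5.8},
  ],
)

```text
clock: 15.62
tcp_pos: [0.5059, 0.0058, 0.1369]
tcp_rot: [[-0.053, 0.999, -0.001], [0.999, 0.053, 0.0], [0.0, -0.001, -1.0]]
ft_force: [0.3, -0.3, 0.4]
width: 0.0452
gripper_force: 0.0
```

Emit:
jog_arm(
  moves=[
    {"travel": [0, 0, 0], "spin": 0},
    {"travel": [0, 0, 0], "spin": 0},
    {"travel": [0, 0, 0], "spin": 0},
    {"travel": [0, 0, 0], "spin": 0},
  ],
  jaw=0.01,
)

```text
clock: 16.12
tcp_pos: [0.5063, 0.0064, 0.1379]
tcp_rot: [[-0.054, 0.999, 0.001], [0.999, 0.054, -0.0], [-0.0, 0.001, -1.0]]
ft_force: [-1.1, -0.7, 5.7]
width: 0.0218
gripper_force: 30.0
```

```bash
python3 -c "
from h import *
s=arm.observe();print(s['tcp_pos'],s['width'],s['q'],s['moment']);go([.5056,.0065,.172],93.2)"
```

```text
[0.5063 0.0064 0.1379] 0.021828042686155274 [ -6.0365  26.4843 100.4513  -0.003   53.0195  -9.1083] [-0.0748  0.0647  0.0463]
travel [ 0.0002 -0.0007 -0.0341] az 93.07 spin -0.13
```

Emit:
jog_arm(
  moves=[
    {"travel": [0, 0, -0.01], "spin": 0},
    {"travel": [0, 0, -0.025], "spin": 0},
    {"travel": [0, 0, -0.034], "spin": 0},
    {"travel": [0, 0, -0.037], "spin": 0},
    {"travel": [0, 0, -0.037], "spin": 0},
    {"travel": [-0.003, 0, -0.037], "spin": 0},
    {"travel": [-0.006, 0, -0.037], "spin": 0},
    {"travel": [-0.008, 0, -0.037], "spin": 0},
  ],
)

```text
clock: 17.12
tcp_pos: [0.5063, -0.0015, 0.1742]
tcp_rot: [[-0.053, 0.999, -0.001], [0.999, 0.053, 0.001], [0.001, -0.001, -1.0]]
ft_force: [-0.5, 5.1, 1.4]
width: 0.0221
gripper_force: 30.0
```

Emit:
jog_arm(
  moves=[
    {"travel": [-0.004, 0, 0], "spin": 0},
    {"travel": [-0.008, 0, 0], "spin": 0},
    {"travel": [-0.012, 0, 0], "spin": 0},
    {"travel": [-0.016, 0, 0], "spin": 0},
    {"travel": [-0.02, 0, 0], "spin": 0},
    {"travel": [-0.024, 0, 0], "spin": 0},
    {"travel": [-0.028, 0, 0], "spin": 0},
    {"travel": [-0.029, 0, 0], "spin": 0},
  ],
)

```text
clock: 18.12
tcp_pos: [0.5075, -0.0304, 0.174]
tcp_rot: [[-0.053, 0.999, -0.001], [0.999, 0.053, 0.001], [0.001, -0.001, -1.0]]
ft_force: [-0.7, 6.0, -2.4]
width: 0.0217
gripper_force: 30.0
```

```bash
python3 -c "
from h import *
kp=snap('w4',(150,0,400,200),3);s=arm.observe();print(s['tcp_pos'],s['ft_force'],s['width'],s['gripper_force'])"
```

```text
[ 0.5075 -0.0304  0.1739] [-1.0809  5.0175 -2.1164] 0.022149823831514093 29.999513626098633
```

View pics/w4.png

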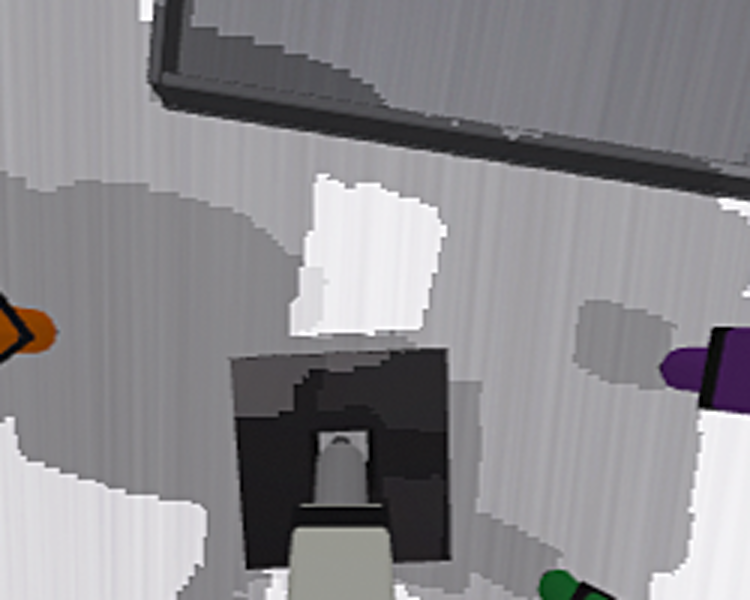

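Emit:
jog_arm(
  moves=[
    {"travel": [0, 0, -0.01], "spin": 0},
    {"travel": [0, 0, -0.03], "spin": 0},
    {"travel": [0, 0, -0.06], "spin": 0},
    {"travel": [0, 0, -0.08], "spin": 0},
    {"travel": [-0.02, 0, -0.09], "spin": 0},
    {"travel": [-0.03, 0, -0.09], "spin": 0},
    {"travel": [-0.03, 0, -0.09], "spin": 0},
  ],
)

```text
clock: 19.05
tcp_pos: [0.5094, -0.061, 0.2642]
tcp_rot: [[-0.052, 0.999, -0.0], [0.999, 0.052, 0.0], [0.0, -0.0, -1.0]]
ft_force: [0.6, 1.1, -1.9]
width: 0.0215
gripper_force: 30.0
```

```bash
python3 -c "
from h import *
kp=snap('w5',(200,70,350,190),5);s=arm.observe();print(s['clock'],s['tcp_pos'],s['ft_force'],s['width'])
R=np.array(s['tcp_rot']);t=s['tcp_pos']
for th in (16,18,20,22,24):
  a=np.radians(th);f=lambda d,n=0:5*(proj(kp,t+R@[d*np.sin(a)+n*np.cos(a),0,.006+d*np.cos(a)-n*np.sin(a)])-[200,70])
  print(th,'tip',f(.122),'nose end near side',f(.107,.007),'handle bottom near edge',f(.062,.011))
im=arm.capture('scene')[...,::-1];K=cam('scene');u=proj(K,t).astype(int);print(u)
cv2.imwrite('pics/sc.png',im)
"
```

```text
19.1 [ 0.5093 -0.0606  0.264 ] [ 0.5186  0.3645 -1.1949] 0.02169657047980746
16 tip [319.545  420.2076] nose end near side [319.7783 417.2132] handle bottom near edge [320.4897 515.3333]
18 tip [319.5795 398.6398] nose end near side [319.8154 397.6241] handle bottom near edge [320.5237 503.183 ]
20 tip [319.6161 377.0478] nose end near side [319.8547 378.0574] handle bottom near edge [320.5595 491.1984]
22 tip [319.6551 355.4269] nose end near side [319.8962 358.5129] handle bottom near edge [320.5968 479.3882]
24 tip [319.6965 333.7724] nose end near side [319.94   338.9908] handle bottom near edge [320.6359 467.7616]
[226 146]
```

View pics/w5.png

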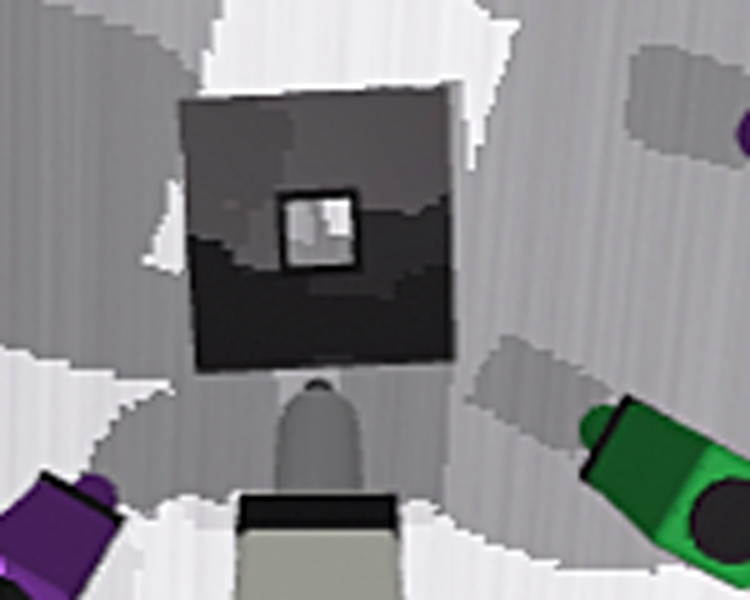

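The nose's near edge is at (318,387), the tip at (318,380) and the handle's lower edge at row 495. Against the model that is a tilt of about 19°, leaning the right way. Moving to a stand-off above the spot.

```bash
python3 -c "
from h import *
k=load('w2');print('spot in w2',1.5*proj(k,[.5364,-.3165,.057]));im=cv2.imread('pics/w2_raw.png',0)
print(im[272:292:2,262:294:2])
go([.5341,-.364,.2022],87.2)"
```

```text
spot in w2 [415.6018 419.4389]
[[255 253 252 220 161 162 166 139 141 154 150 137 255 254 255 190]
 [255 253 255 116 161 243 255 255 255 255 239 129 230 255 255 190]
 [255 253 255 170 255 251 254 255 254 253 253 255 206 255 255 190]
 [255 253 252 254 251 252 241  83 101 254 252 253 254 254 254 189]
 [255 253 253 251 251 255  92 105  99 214 252 252 253 254 254 186]
 [255 255 255 253 251 251 255 225 247 255 252 255 255 255 254 186]
 [255 153  86 255 252 250 253 252 251 252 252 244  98 208 255 186]
 [255 139 103 255 253 253 253 252 252 254 254 255 110 244 254 187]
 [255 255 255 255 255 255 255 255 255 255 255 255 255 255 255 186]
 [182 179 180 181 181 181 182 182 182 182 182 183 182 184 184 186]]
travel [-0.3046  0.0087  0.0616] az 93.04 spin 5.84
```

Emit:
jog_arm(
  moves=[
    {"travel": [-0.045, 0.001, 0], "spin": 1},
    {"travel": [-0.1, 0.003, 0], "spin": 2},
    {"travel": [-0.155, 0.0045, 0], "spin": 3},
    {"travel": [-0.21, 0.006, 0], "spin": 4},
    {"travel": [-0.26, 0.0075, 0.01], "spin": 5},
    {"travel": [-0.295, 0.0085, 0.03], "spin": 5.8},
    {"travel": [-0.3046, 0.0087, 0.05], "spin": 5.8},
    {"travel": [-0.3046, 0.0087, 0.06], "spin": 5.8},
  ],
)

```text
clock: 20.15
tcp_pos: [0.5341, -0.3635, 0.2026]
tcp_rot: [[0.048, 0.999, -0.002], [0.999, -0.048, 0.002], [0.002, -0.002, -1.0]]
ft_force: [1.0, -0.3, -0.6]
width: 0.0218
gripper_force: 30.0
```

Emit:
jog_arm(
  moves=[
    {"travel": [0, 0, 0], "spin": 0},
    {"travel": [0, 0, 0], "spin": 0},
    {"travel": [0, 0, 0], "spin": 0},
  ],
)

```text
clock: 20.52
tcp_pos: [0.535, -0.3639, 0.2054]
tcp_rot: [[0.047, 0.999, 0.001], [0.999, -0.047, -0.001], [-0.001, 0.001, -1.0]]
ft_force: [0.4, 0.6, -1.8]
width: 0.0219
gripper_force: 30.0
```

```bash
python3 -c "
from h import *
kp=snap('w6',(200,70,350,190),5);s=arm.observe();print(s['clock'],s['tcp_pos'],s['ft_force'],s['width'])
R=np.array(s['tcp_rot']);t=s['tcp_pos']
for th in (18,19,20):
  a=np.radians(th);f=lambda d,n=0:5*(proj(kp,t+R@[d*np.sin(a)+n*np.cos(a),0,.006+d*np.cos(a)-n*np.sin(a)])-[200,70])
  print(th,'tip',f(.122),'tipedge',f(.122,.003),'nose end near side',f(.107,.007),'handle bottom near edge',f(.062,.011))
print('spot',5*(proj(kp,[.5364,-.3165,.057])-[200,70]))
go([.5341,-.364,.2022],87.2)
"
```

```text
20.575 [ 0.5349 -0.364   0.2052] [ 0.0594  0.2914 -1.2106] 0.02198645852951234
18 tip [319.8557 401.3831] tipedge [319.8913 386.1128] nose end near side [320.1001 400.5392] handle bottom near edge [320.7661 506.5724]
19 tip [319.8811 390.6066] tipedge [319.9175 375.325 ] nose end near side [320.1262 390.7702] handle bottom near edge [320.7881 500.5738]
20 tip [319.9071 379.8239] tipedge [319.9443 364.5301] nose end near side [320.1529 381.0072] handle bottom near edge [320.8105 494.618 ]
spot [315.0923 335.9786]
travel [-0.0001 -0.0008  0.003 ] az 87.3 spin 0.1
```

View pics/w6.png

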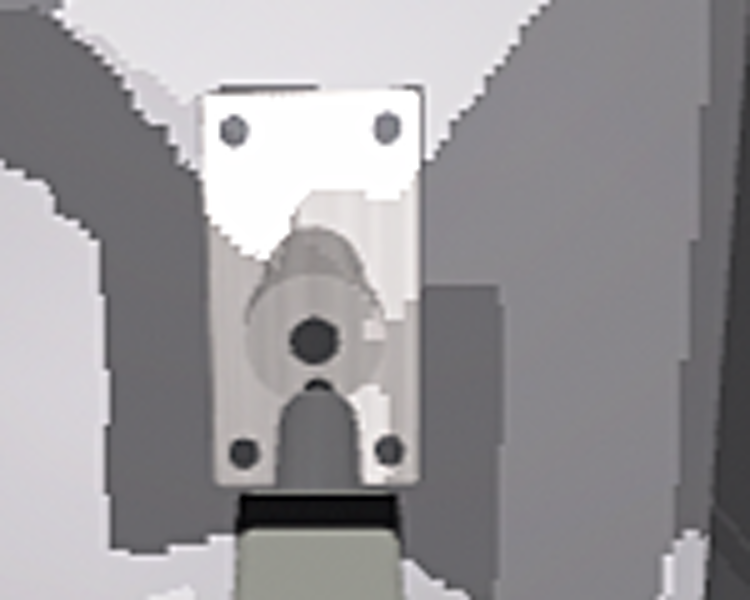

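The dot is at (315,341), about 1 px from prediction, and the tip edge is at (318,379). Closing in to about 5 mm along the face normal, with a force baseline.

Emit:
jog_arm(
  moves=[
    {"travel": [0.002, -0.0005, 0.008], "spin": 0},
    {"travel": [0.004, -0.0008, 0.016], "spin": 0},
    {"travel": [0.0057, -0.0008, 0.0215], "spin": 0},
    {"travel": [0.0057, -0.0008, 0.0215], "spin": 0},
    {"travel": [0.0057, -0.0008, 0.0215], "spin": 0},
    {"travel": [0.0057, -0.0008, 0.0215], "spin": 0},
  ],
)

```text
clock: 21.32
tcp_pos: [0.5342, -0.3586, 0.1832]
tcp_rot: [[0.048, 0.999, 0.0], [0.999, -0.048, -0.0], [-0.0, 0.0, -1.0]]
ft_force: [-0.4, 0.9, -1.7]
width: 0.0221
gripper_force: 30.0
```

```bash
cat >> h.py <<'E'
def avg(n=12):
    F=[];P=[]
    for _ in range(n):
        arm.capture("wrist");s=arm.observe();F.append(s["ft_force"]);P.append(s["tcp_pos"])
    F=np.array(F);print("F",F.mean(0),"+-",F.std(0)/n**.5,"P",np.mean(P,0),"t",s["clock"],"w",s["width"])
E
python3 -c "
from h import *
avg();kp=snap('w7',(200,70,350,190),5)
print('spot',5*(proj(kp,[.5364,-.3165,.057])-[200,70]))"
```

```text
F [ 0.0635 -0.0058 -1.1758] +- [0.1739 0.121  0.0986] P [ 0.5341 -0.3585  0.1831] t 21.925 w 0.02148238465697313
spot [321.9862 374.6007]
```

View pics/w7.png

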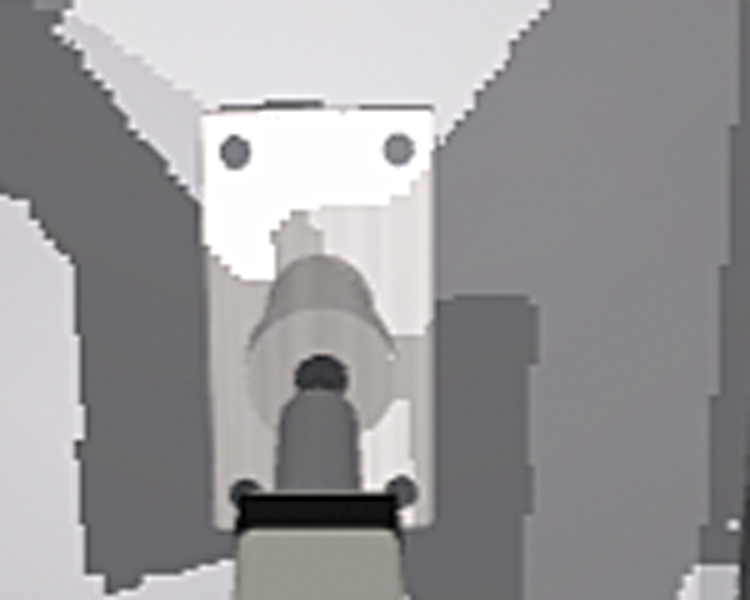

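Emit:
jog_arm(
  moves=[
    {"travel": [0.001, 0.0005, 0.0025], "spin": 0},
    {"travel": [0.002, 0.0005, 0.0047], "spin": 0},
    {"travel": [0.0025, 0.0005, 0.006], "spin": 0},
    {"travel": [0.003, 0.0005, 0.0073], "spin": 0},
    {"travel": [0.0035, 0.0005, 0.0086], "spin": 0},
    {"travel": [0.0035, 0.0005, 0.0086], "spin": 0},
    {"travel": [0.0035, 0.0005, 0.0086], "spin": 0},
  ],
)

```text
clock: 22.85
tcp_pos: [0.5348, -0.3552, 0.1745]
tcp_rot: [[0.048, 0.999, 0.0], [0.999, -0.048, -0.0], [-0.0, 0.0, -1.0]]
ft_force: [-0.9, -2.1, 0.9]
width: 0.022
gripper_force: 30.0
```

```bash
python3 -c "
from h import *
avg(16);kp=snap('w8',(200,70,350,190),5)"
```

```text
F [ 0.1358 -2.5243  1.5363] +- [0.0883 0.0987 0.1036] P [ 0.5348 -0.3551  0.1744] t 23.65 w 0.02215453079173502
```

View pics/w8.png

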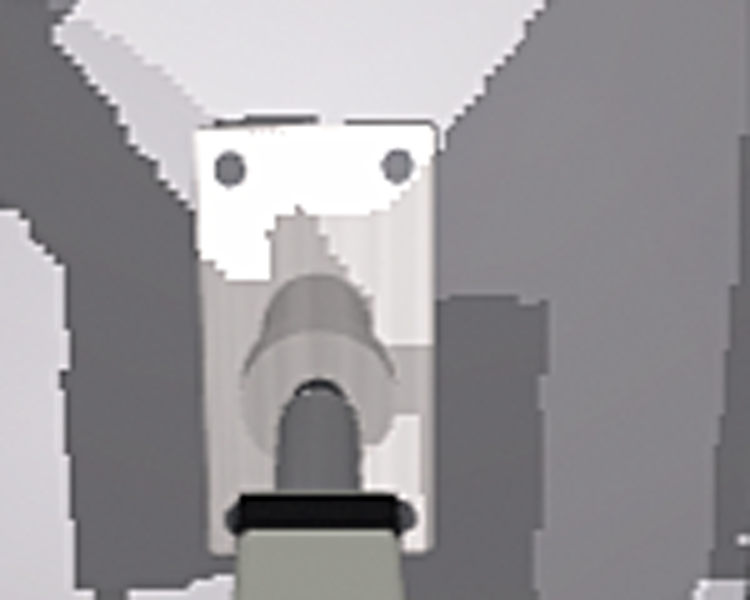

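Emit:
jog_arm(
  moves=[
    {"travel": [-0.0004, 0, -0.0002], "spin": 0},
    {"travel": [-0.0008, 0, -0.0004], "spin": 0},
    {"travel": [-0.0008, 0, -0.0004], "spin": 0},
    {"travel": [-0.0008, 0, -0.0004], "spin": 0},
  ],
)

```text
clock: 24.2
tcp_pos: [0.5347, -0.3557, 0.1747]
tcp_rot: [[0.048, 0.999, -0.0], [0.999, -0.048, 0.0], [0.0, -0.0, -1.0]]
ft_force: [0.5, -0.2, 1.6]
width: 0.022
gripper_force: 30.0
```

```bash
python3 -c "
from h import *
avg(16)"
```

```text
F [ 0.2621 -0.1435  1.9551] +- [0.1122 0.1233 0.1254] P [ 0.5347 -0.3558  0.1747] t 25.0 w 0.021880408834016814
```

```bash
python3 -c "
from rig import arm
print(arm.close_job())"
```

```text
the job is handed in; nothing more can be done
None
```

I handed the job in at about 25 s. Both castings lie flat and upright in the tote, and the gripped probe is pressed on the marked spot with about 3.0 N along the face normal. By camera it is tilted about 19°, against the 20° asked, with the tip within about 1 mm of the dot's centre.

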